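# Refill and clamp the cedar diffuser

## Robot

A 7-joint arm with a two-finger parallel gripper is mounted at the origin on the work surface. World frame = base frame: x ahead of the robot, y to its left, z up, the work surface at z = 0. Lengths are in m, angles in rad, forces in N, time in s.
With the tool pointing down it reaches from about 0.4 to 0.85 m from the base axis. Payload 10.4 kg.
Tool frame: the origin (TCP) lies at the very end of the fingers, on their centre line; the grasp point (between the pads) lies 19 mm behind it (env.grip_depth is the distance from the TCP to the grasp point, in m); z points along the fingers, y is the line along which they close (so a half turn about z gives the same grasp; the last joint's range is limited). The gripper opens to 85 mm and grips with 20 to 120 N. Pads are 22 mm wide; open, the fingers measure 114 mm over their backs; the gripper's body (76 mm by 85 mm) begins 54 mm behind the grasp point. The pads swing forward as they close: fully open they stand 13 mm farther back than shut.
Start: joints at [1.178, 0.332, -0.065, 1.46, 0.022, 1.35, -0.088], TCP at [0.226, -0.583, 0.231] pointing down, gripper open.
Joint ranges: [-2.6, 2.6], [-0.5, 2.12], [-1.47, 1.34], [0.16, 2.42], [-1.27, 4.41], [0.06, 2.06], [-2.6, 2.6]. Speed limits (rad/s): [2.22, 2.22, 2.79, 2.79, 3.14, 3.14, 3.14].

## Interface

Orientations are given as a 3x3 rotation matrix whose columns are the frame's x, y, z axes.
In Python, from station import env, sense, viewer, hand_in gives the robot as it stands. Calls block until the motion is done:
- env.move_pose(position, orientation): joint-space move of the TCP to a pose.
- env.movel(position, rot=None, velocity=0.15, force_limit=None): straight line of the TCP; rot=None keeps the orientation; velocity is the mean speed in m/s. With force_limit (N) it stops when the force on the tool has changed by that much, and returns True; else False.
- env.move_j(angles): joint-space move.
- env.release() and env.grab(f_grip=None): open the fingers fully, or close them until they stop; f_grip is the grip in N (None keeps the last).
- env.dwell(seconds).
- env.ik(position, orientation): joint angles nearest the present ones, or None.
- sense(): the state.
- viewer.get_image(name): name is "side" or "top"; returns a dict with "color" (420x560x3 uint8, red, green, blue), "K" (3x3 intrinsics, pixels), "R" (3x3) and "t" (3): a world point X has camera coordinates R X + t. Camera axes: x right, y down, z forward; pixel columns grow to the right and rows downward; lengths in m; the calibration is good to about 2 mm. A picture is of the moment at which its call begins. There is no depth.
A pose or a line that the arm cannot do raises env.PlanningError and nothing moves.
- hand_in(): hands the job in; it is judged then, once.
The state is a dict: "t": time; "q": joint angles; "joint_velocities": joint speeds; "joint_efforts": joint torques, N m; "position": TCP position; "tcp_rot": TCP orientation; "ft_force": force on the tool from outside, world axes, zero at the start; "wrist_torque": the same for the moment, N m; "opening": finger opening in m; "gripper_force": force on a finger pad.
Only numpy, scipy, OpenCV 4.12 (cv2) and the standard library are available. Lean on these libraries where they do the work, as an engineer would, in place of code of your own. Each camera call takes 0.05 s, during which the arm holds its last target. There are 200 camera calls.

## Task

Refill the cedar diffuser: with the clear tube still drawn out, stack cedar discs flat inside it until the top of the stack just reaches or passes the brass ring around the tube, with no disc more than that needs; then slide the tube fully home against the fan housing, and last flip the cam lever right over to clamp it. Leave the spare discs lying flat on the glass, and do not disturb the things on the turntable.

Things in the scene. Friction and masses are not known exactly. Their poses are not given: they have to be found in the camera images.
- disc0: loose round cedar-wood disc, 50 mm across, 10 mm thick, about 14 g, lying flat on the glass; all discs are alike; origin at its very centre (5 mm above the glass when lying flat), z along its axis; may be absent
- disc1: loose round cedar-wood disc, 50 mm across, 10 mm thick, about 14 g, lying flat on the glass; all discs are alike; origin at its very centre (5 mm above the glass when lying flat), z along its axis; may be absent
- disc2: loose round cedar-wood disc, 50 mm across, 10 mm thick, about 14 g, lying flat on the glass; all discs are alike; origin at its very centre (5 mm above the glass when lying flat), z along its axis; may be absent
- disc3: loose round cedar-wood disc, 50 mm across, 10 mm thick, about 14 g, lying flat on the glass; all discs are alike; origin at its very centre (5 mm above the glass when lying flat), z along its axis; may be absent
- disc4: loose round cedar-wood disc, 50 mm across, 10 mm thick, about 14 g, lying flat on the glass; all discs are alike; origin at its very centre (5 mm above the glass when lying flat), z along its axis; may be absent
- disc5: loose round cedar-wood disc, 50 mm across, 10 mm thick, about 14 g, lying flat on the glass; all discs are alike; origin at its very centre (5 mm above the glass when lying flat), z along its axis; may be absent
- disc6: loose round cedar-wood disc, 50 mm across, 10 mm thick, about 14 g, lying flat on the glass; all discs are alike; origin at its very centre (5 mm above the glass when lying flat), z along its axis; may be absent
- disc7: loose round cedar-wood disc, 50 mm across, 10 mm thick, about 14 g, lying flat on the glass; all discs are alike; origin at its very centre (5 mm above the glass when lying flat), z along its axis; may be absent
- stand: fixed wooden base plate of the diffuser, 12 mm thick; origin on the glass under the tube's centre when joint tube is 0; its x spans -53 to 107 mm, its y -154 to 58 mm. The tube slides on it along its -y. A white fan housing 90 (x) by 50 (y) mm, top 107 mm above the glass, stands at its -y end, its face at y = -102 mm. The cam lever is on its +x side
- tube (a joint): slide of the clear tube and its 80 x 80 mm aluminium foot along the stand's -y, in m: 0 = drawn out (loading), 0.060 = home, at the fan housing; friction about 2.5 N, it stays where it is left; it can be pushed on the tube's outside wall
- tube_floor (a point): centre of the tube's inner floor, 26 mm above the glass, moves with the tube; axes parallel to the stand's, z up. Tube bore 58 mm, outside 64 mm, wall 3 mm
- tube_rim (a point): centre of the tube's open upper mouth, 86 mm above its inner floor, 112 mm above the glass
- mark (a joint): height in m of the thin brass ring above the tube's inner floor; the ring marks the wanted fill height, set differently each time, and does not move by itself
- mark_line (a point): centre of the brass ring (67 mm across, 3 mm thick wire, around the outside of the tube), at its mid height; look only, it cannot be bumped
- lever (a joint): cam lever, rad: 0 = open, leaning 45 degrees from upright towards the stand's +y; 0.785 = upright; 1.571 = fully over, leaning 45 degrees towards the stand's -y, clamped. Over centre: a heavy solid steel lever (180 g) that falls by its weight to whichever end it leans towards; about 0.07 N m at the ends (1 to 2 N at the tip)
- lever_tip (a point): middle of the lever's black crossbar at its tip: bar of 14 mm diameter, 38 mm long overall, parallel to the stand's x, 70 mm from the pivot; 84 mm above the glass at both ends of the swing, 105 mm when upright. Push it along its arc or pinch it: a level push with a rubbery finger may bind
- lever_pivot (a point): lever's hinge axis (parallel to the stand's x), 35 mm above the glass, 85 mm to +x of the tube's line; two cheeks 30 mm long beside it reach 44 mm above the glass
- turntable: fixed dark wooden turntable, 260 mm across, 22 mm high, origin under its centre; carries the four things to leave alone
- pot: white ceramic pot on the turntable, 90 mm across, 85 mm high; leave alone
- pot_lid: blue silicone lid with a knob on the turntable, 72 mm across; leave alone
- tin: aluminium tin on the turntable, 56 mm across, 75 mm high; leave alone
- sprayer: empty green plastic spray bottle on the turntable, 56 mm across, 166 mm high; leave alone
There are look-alikes about, which are no part of the job. What is shaped like the disc2 but green is not meant.

How it is judged:
By the outcome, as a careful person would: the job done as asked, in the order asked, and still so for the second after the job is handed in, with the robot touching nothing.
Of disc0, disc1, disc2, disc3, disc4, disc5, disc6, disc7 only 7 to 8 are there at a start; the rules pass over those that are not, and their reading is None.
At some moment in a run one of disc0, disc1, disc2, disc3, disc4, disc5, disc6, disc7 may be knocked a few centimetres aside while the robot is not near it.
Once in a run the grip may slacken for a moment while it holds something.
It also fails if it takes over 208 s, if anything falls off the work surface, if the arm or the gripper's body presses on something with over 40 N, if the wrist force passes 120 N, or if a joint passes its speed limit or range.

## Working session

There is one attempt and no reset: what is moved stays moved. The work goes in short steps, each a Python script; the robot and the scene stay as the last script left them, time stands still between calls to the robot, and variables do not carry over. Pictures are saved under pics/ and viewed, at most 14 in all, crops included, and the job is handed in when it is done.

```bash
ls; mkdir -p pics
python3 - <<'E'
from station import env, sense, viewer
import cv2, numpy as np
for n in ("side","top"):
    im=viewer.get_image(n); cv2.imwrite(f"pics/{n}0.png",im["color"][:,:,::-1])
    np.savez(f"{n}0.npz",**im); print(n,im["K"],im["R"],im["t"])
s=sense(); print(s["t"],s["position"],s["tcp_rot"],s["opening"])
E
```

```text
pics
side [[408.23721576   0.         277.38331076]
 [  0.         408.23721576 207.20024634]
 [  0.           0.           1.        ]] [[-9.49055908e-01 -3.15107527e-01  3.61120287e-04]
 [-1.50540588e-01  4.52397963e-01 -8.79018552e-01]
 [ 2.76821992e-01 -8.34292113e-01 -4.76787432e-01]] [0.46340953 0.23308849 0.95723576]
top [[463.48441914   0.         290.43152322]
 [  0.         463.48441914 210.89389229]
 [  0.           0.           1.        ]] [[-0.02537991 -0.99966835 -0.00436429]
 [-0.99453712  0.02569133 -0.10117252]
 [ 0.10125109  0.0017727  -0.99485932]] [-0.09022569  0.51051565  1.25345903]
0.1 [ 0.2257606  -0.58244951  0.23060581] [[ 9.32402772e-01  3.61420563e-01 -4.98152914e-04]
 [ 3.61420903e-01 -9.32402052e-01  1.15959109e-03]
 [-4.53787341e-05 -1.26124882e-03 -9.99999204e-01]] 0.08557561820468063
```

View pics/top0.png

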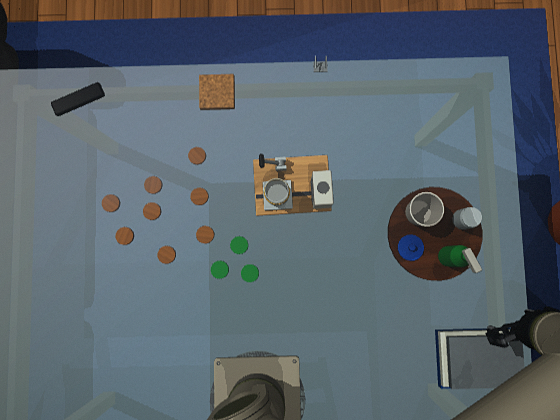

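View pics/side0.png

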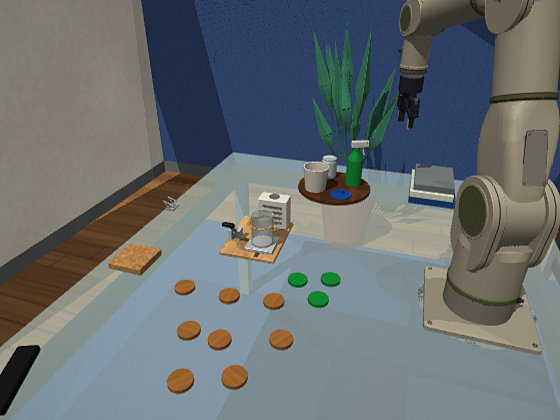

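```bash
cat > h.py <<'E'
import numpy as np, cv2
def ray(im,uv,z):
    K,R,t=im["K"],im["R"],im["t"]; d=R.T@np.linalg.inv(K)@np.array([uv[0],uv[1],1.]); c=-R.T@t
    return c+d*(z-c[2])/d[2]
def proj(im,X):
    p=im["K"]@(im["R"]@np.asarray(X,float)+im["t"]); return p[:2]/p[2]
def discs(im,z=0.01):
    hsv=cv2.cvtColor(im["color"],cv2.COLOR_RGB2HSV)
    m=cv2.inRange(hsv,(4,90,60),(18,255,255)); out=[]
    n,l,st,c=cv2.connectedComponentsWithStats(m)
    for i in range(1,n):
        if 120<st[i,4]<420 and 12<st[i,2]<26 and 12<st[i,3]<26: out.append((c[i],st[i,4],ray(im,c[i],z)[:2]))
    return out
E
python3 - <<'E'
from h import *
T=dict(np.load("top0.npz")); S=dict(np.load("side0.npz"))
for c,a,p in discs(T): print(c.round(1),a,p.round(4))
hsv=cv2.cvtColor(T["color"],cv2.COLOR_RGB2HSV)
m=cv2.inRange(hsv,(8,70,90),(25,255,255)); m[:140]=0;m[230:]=0;m[:,:245]=0;m[:,345:]=0
pts=np.argwhere(m)[:,::-1].astype(np.float32)
w=np.array([ray(T,p,0.012)[:2] for p in pts],np.float32)
r=cv2.minAreaRect(w); print("stand",r,cv2.boxPoints(r))
a=cv2.resize(T["color"][145:225,245:345],None,fx=5,fy=5,interpolation=3)
b=cv2.resize(S["color"][185:265,215:300],None,fx=7,fy=7,interpolation=3)
cv2.imwrite("pics/ct.png",a[:,:,::-1]);cv2.imwrite("pics/cs.png",b[:,:,::-1])
E
```

```text
[196.4 155.3] 223 [0.6748 0.1588]
[152.5 184.5] 221 [0.5943 0.2829]
[198.9 196. ] 238 [0.5582 0.1524]
[110.  202.8] 231 [0.5454 0.402 ]
[151.4 210.9] 237 [0.5198 0.2856]
[396.6 215.6] 177 [ 0.4887 -0.3989]
[124.  235.4] 240 [0.453  0.3616]
[204.5 234.3] 244 [0.4505 0.1373]
[474.6 241.1] 126 [ 0.4123 -0.6112]
[166.  254.3] 241 [0.3978 0.2445]
stand ((0.5834808945655823, -0.10836920142173767), (0.15922366082668304, 0.2101144939661026), 2.1284141540527344) [[ 5.0002223e-01 -6.3411607e-03]
 [ 5.0782579e-01 -2.1631069e-01]
 [ 6.6693956e-01 -2.1039724e-01]
 [ 6.5913600e-01 -4.2770803e-04]]
```

View pics/ct.png

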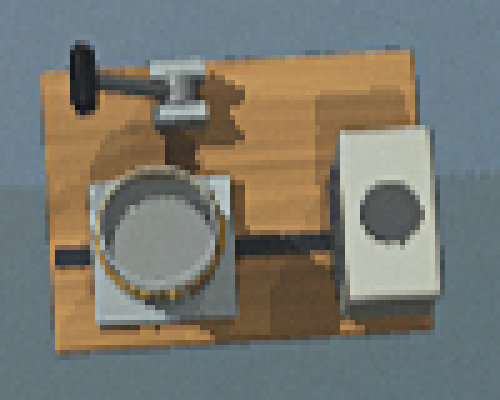

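View pics/cs.png

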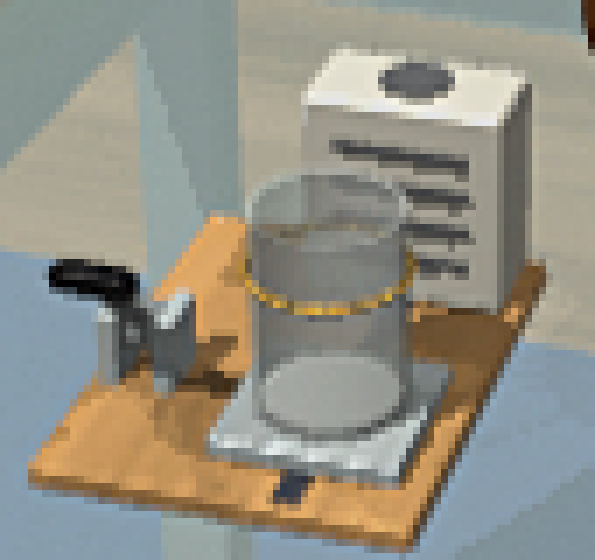

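```bash
cat >> h.py <<'E'
YAW=np.radians(2.13)
Rs=np.array([[np.cos(YAW),-np.sin(YAW)],[np.sin(YAW),np.cos(YAW)]])
def down(ang):  # fingers close along world direction ang (rad from x)
    y=np.array([np.cos(ang),np.sin(ang),0]); z=np.array([0,0,-1.]); return np.column_stack([np.cross(y,z),y,z])
E
python3 - <<'E'
from h import *
T=dict(np.load("top0.npz")); S=dict(np.load("side0.npz"))
O=np.array([0.5835,-.1084])-Rs@[.027,-.048]; print("O stand",O)
f=lambda im,uv,z:(Rs.T@(ray(im,uv,z)[:2]-O)).round(4)
cr=lambda u,v:(245+u/5-.4,145+v/5-.4)
cs=lambda u,v:(215+u/7-.43,185+v/7-.43)
print("rim top",f(T,cr(160,232),.112),"rim side",f(S,cs(329,208),.112))
print("fan corners",[f(T,cr(*p),.107) for p in((340,133),(432,127),(440,297),(352,302))])
print("tip",f(T,cr(83,78),.084),f(S,cs(93,280),.084),"pivot",f(T,cr(180,95),.040))
print("floor side",f(S,cs(334,393),.026))
hsv=cv2.cvtColor(S["color"],cv2.COLOR_RGB2HSV)
m=cv2.inRange(hsv,(15,140,120),(32,255,255)); m[:,:247]=0; m[:,277:]=0;m[:212]=0;m[:235]=m[:235];m[235:]=0
K,R,t=S["K"],S["R"],S["t"]; c=-R.T@t
for C in (O,):
  zs=[]
  for v,u in np.argwhere(m):
    d=R.T@np.linalg.inv(K)@[u,v,1]; p=c[:2]-C; q=d[:2]
    A,B,D=q@q,2*p@q,p@p-.0335**2; k=B*B-4*A*D
    if k<0: continue
    s=(-B-k**.5)/2/A; zs.append((u,v,round((c+s*d)[2]-.026,4)))
  print(len(zs),np.median([x[2] for x in zs]),zs)
E
```

```text
O stand [ 0.55473464 -0.06143667]
rim top [-0.0032 -0.0074] rim side [ 0.0019 -0.0081]
fan corners [array([ 0.0436, -0.1041]), array([ 0.0438, -0.1521]), array([-0.0455, -0.1499]), array([-0.0452, -0.1043])]
tip [0.0862 0.0293] [0.0889 0.0255] pivot [ 0.0829 -0.0212]
floor side [ 0.0015 -0.0082]
24 0.0645 [(np.int64(249), np.int64(217), np.float64(0.0849)), (np.int64(273), np.int64(222), np.float64(0.0727)), (np.int64(250), np.int64(224), np.float64(0.0684)), (np.int64(273), np.int64(224), np.float64(0.0664)), (np.int64(250), np.int64(225), np.float64(0.0651)), (np.int64(273), np.int64(225), np.float64(0.0633)), (np.int64(250), np.int64(226), np.float64(0.0618)), (np.int64(251), np.int64(226), np.float64(0.0652)), (np.int64(272), np.int64(226), np.float64(0.0637)), (np.int64(252), np.int64(227), np.float64(0.0642)), (np.int64(253), np.int64(227), np.float64(0.0659)), (np.int64(269), np.int64(227), np.float64(0.0662)), (np.int64(270), np.int64(227), np.float64(0.0647)), (np.int64(254), np.int64(228), np.float64(0.064)), (np.int64(255), np.int64(228), np.float64(0.0651)), (np.int64(266), np.int64(228), np.float64(0.066)), (np.int64(268), np.int64(228), np.float64(0.0643)), (np.int64(258), np.int64(229), np.float64(0.0639)), (np.int64(259), np.int64(229), np.float64(0.0643)), (np.int64(260), np.int64(229), np.float64(0.0645)), (np.int64(261), np.int64(229), np.float64(0.0645)), (np.int64(262), np.int64(229), np.float64(0.0645)), (np.int64(263), np.int64(229), np.float64(0.0643)), (np.int64(264), np.int64(229), np.float64(0.064))]
```

```bash
cat >> h.py <<'E'
C0=np.array([0.55473,-0.06144])+Rs@[-.0005,-.0078]
A=np.pi/2+YAW
def pick(env,sense,xy,zt=0.0,f=30):
    D=down(np.pi/2)
    env.release(); env.move_pose([*xy,.10],D); env.movel([*xy,zt],velocity=.12,force_limit=15)
    env.grab(f); env.movel([*xy,.16],velocity=.2); s=sense(); return s
def shots(viewer,n,boxes={"top":(140,225,245,345),"side":(150,265,205,305)},k=4,views=("top","side")):
    out=[]
    for v in views:
        im=viewer.get_image(v); np.savez(f"{v}_{n}.npz",**im); a,b,c,d=boxes[v]
        cc=cv2.resize(im["color"][a:b,c:d],None,fx=k,fy=k,interpolation=3)[:,:,::-1]; out.append(cc)
    h=max(o.shape[0] for o in out); out=[cv2.copyMakeBorder(o,0,h-o.shape[0],0,0,0) for o in out]
    cv2.imwrite(f"pics/{n}.png",np.hstack(out))
E
python3 - <<'E'
from station import env,sense,viewer
from h import *
print(C0)
s=sense(); env.movel([*s["position"][:2],.30])
s=pick(env,sense,[.4505,.1373]); print(s["opening"],s["gripper_force"],s["position"],s["t"])
env.move_pose([*C0,.17],down(A)); env.movel([*C0,.135],velocity=.1); s=sense(); print(s["opening"],s["position"],s["t"])
shots(viewer,"a")
E
```

```text
[ 0.55452025 -0.06925319]
0.04826648758604056 30.946850180625916 [0.44991792 0.13692246 0.15894471] 6.0583
0.048358958053160754 [ 0.55442819 -0.06861673  0.13500995] 7.4833
```

View pics/a.png

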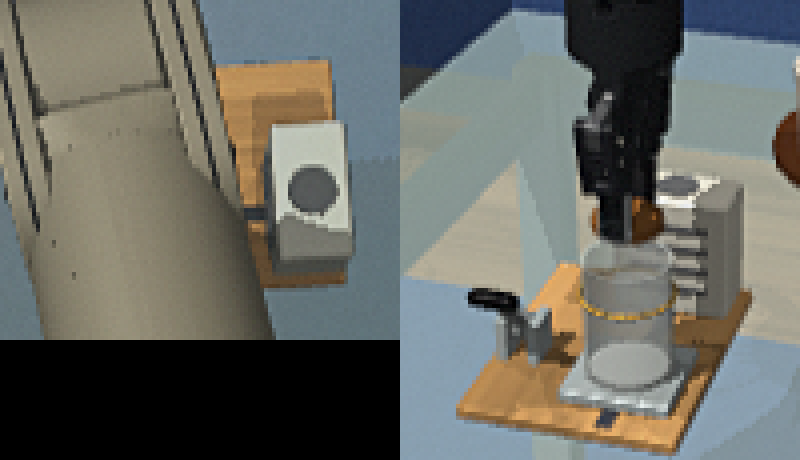

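Run:
```python
from h import *
S=dict(np.load("side_a.npz"))
hsv=cv2.cvtColor(S["color"],cv2.COLOR_RGB2HSV)
m=cv2.inRange(hsv,(3,110,50),(18,255,255)); m[:195]=0;m[212:]=0;m[:,:250]=0;m[:,275:]=0
p=np.argwhere(m)[:,::-1]; lo,hi=p.min(0),p.max(0); print(lo,hi)
uv=((lo[0]+hi[0])/2,(lo[1]+hi[1])/2); print("disc ctr",ray(S,uv,.140),C0, "expected px",proj(S,[*C0,.140]))
# tip height of near finger
K,R,t=S["K"],S["R"],S["t"]; c=-R.T@t; d=R.T@np.linalg.inv(K)@[205+(614-400)/4,150+243/4,1]
for yo in(.025,.039): s=(C0[1]+yo-c[1])/d[1]; print("tip",(c+s*d))
print("rim px centre", proj(S,[*C0,.112]), [proj(S,[*(C0+.032*np.array(e)),.112]).round(1) for e in ((1,0),(-1,0),(-.31,.95),(.31,-.95))])
print("foot",)
```

```text
[253 199] [270 210]
disc ctr [ 0.55815121 -0.07365182  0.14      ] [ 0.55452025 -0.06925319] expected px [262.19587758 205.42840506]
tip [ 0.55581071 -0.04425319  0.13649299]
tip [ 0.55032914 -0.03025319  0.1448068 ]
rim px centre [262.37399812 214.46010875] [array([251.5, 212.7]), array([273.5, 216.3]), array([261.9, 220.4]), array([262.8, 208.8])]
foot
```

Run:
```python
from station import env,sense,viewer
from h import *
r=env.movel([*C0,.110],velocity=.04,force_limit=4); s=sense(); print(r,s["position"],s["ft_force"],s["opening"])
shots(viewer,"b",views=("side",),k=5)
```

```text
True [ 0.55398923 -0.06931271  0.10945422] [-0.82496361  0.49790342  4.66625397] 0.04846814435647215
```

View pics/b.png

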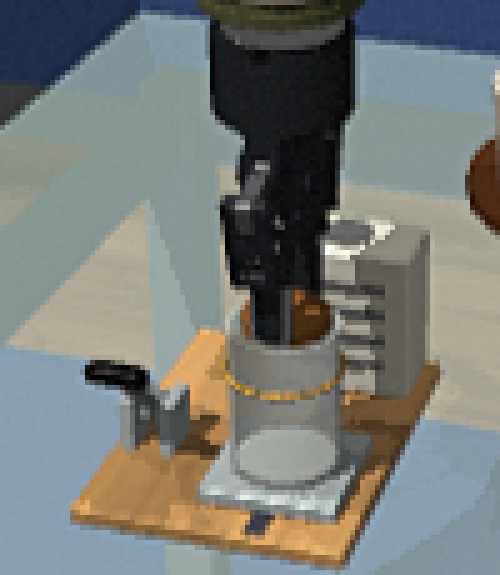

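Run:
```python
from station import env,sense,viewer
from h import *
env.movel([*C0,.1105],velocity=.04); env.release(); env.movel([*C0,.20],velocity=.2)
D=[d for d in discs(viewer.get_image("top")) if d[2][1]>.1]; print([(d[2]).round(4) for d in D])
shots(viewer,"c",views=("side",),k=5); print(sense()["t"])
```

```text
[array([0.6747, 0.1587]), array([0.5944, 0.283 ]), array([0.5582, 0.1523]), array([0.5454, 0.402 ]), array([0.5199, 0.2858]), array([0.453 , 0.3616]), array([0.3977, 0.2445])]
9.675
```

View pics/c.png

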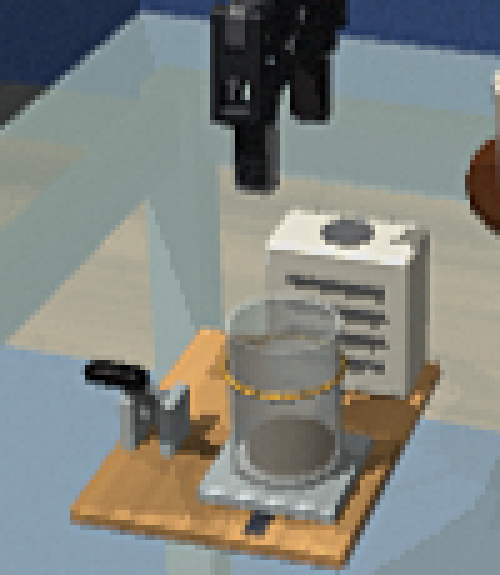

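```bash
cat >> h.py <<'E'
def one(env,sense,viewer,xy=None):
    P=[d[2] for d in discs(viewer.get_image("top")) if d[2][1]>.08]
    P=[p for p in P if np.linalg.norm(p-C0)>.08]
    p=min(P,key=lambda p:abs(p[0]-.5)+abs(p[1])); print(len(P),p.round(4))
    s=pick(env,sense,p); print(" lift",s["opening"].round(4),s["t"])
    if not .046<s["opening"]<.0525: return False
    env.move_pose([*C0,.17],down(A)); env.movel([*C0,.130],velocity=.15)
    r=env.movel([*C0,.1105],velocity=.04,force_limit=3); s=sense(); print(" in",r,s["position"].round(4),s["opening"].round(4))
    if s["position"][2]>.1125 or not .046<s["opening"]<.0525: return False
    env.release(); env.movel([*C0,.20],velocity=.25); return True
E
python3 - <<'E'
from station import env,sense,viewer
from h import *
for i in range(3):
    if not one(env,sense,viewer): break
shots(viewer,"d",k=4); print(sense()["t"])
E
```

```text
7 [0.5582 0.1525]Traceback (most recent call last):
  File "<stdin>", line 4, in <module>
  File "h.py", line 35, in one
    s=pick(env,sense,p); print(" lift",s["opening"].round(4),s["t"])
                                       ^^^^^^^^^^^^^^^^^^
AttributeError: 'float' object has no attribute 'round'
```

```bash
sed -i 's/s\["opening"\]\.round(4)/round(s["opening"],4)/; s/s\["opening"\]\.round(4)/round(s["opening"],4)/' h.py
sed -i 's/^    s=pick(env,sense,p); print(" lift"/    s=pick(env,sense,p)\n    return place(env,sense)\ndef place(env,sense):\n    s=sense(); print(" lift"/' h.py; tail -18 h.py
python3 - <<'E'
from station import env,sense,viewer
from h import *
ok=place(env,sense)
for i in range(2):
    ok=ok and one(env,sense,viewer)
shots(viewer,"d",k=4); print(sense()["t"])
E
```

```text
for v in views:
        im=viewer.get_image(v); np.savez(f"{v}_{n}.npz",**im); a,b,c,d=boxes[v]
        cc=cv2.resize(im["color"][a:b,c:d],None,fx=k,fy=k,interpolation=3)[:,:,::-1]; out.append(cc)
    h=max(o.shape[0] for o in out); out=[cv2.copyMakeBorder(o,0,h-o.shape[0],0,0,0) for o in out]
    cv2.imwrite(f"pics/{n}.png",np.hstack(out))
def one(env,sense,viewer,xy=None):
    P=[d[2] for d in discs(viewer.get_image("top")) if d[2][1]>.08]
    P=[p for p in P if np.linalg.norm(p-C0)>.08]
    p=min(P,key=lambda p:abs(p[0]-.5)+abs(p[1])); print(len(P),p.round(4))
    s=pick(env,sense,p)
    return place(env,sense)
def place(env,sense):
    s=sense(); print(" lift",round(s["opening"],4),s["t"])
    if not .046<s["opening"]<.0525: return False
    env.move_pose([*C0,.17],down(A)); env.movel([*C0,.130],velocity=.15)
    r=env.movel([*C0,.1105],velocity=.04,force_limit=3); s=sense(); print(" in",r,s["position"].round(4),round(s["opening"],4))
    if s["position"][2]>.1125 or not .046<s["opening"]<.0525: return False
    env.release(); env.movel([*C0,.20],velocity=.25); return True
 lift 0.0482 13.2667
 in True [ 0.554  -0.0694  0.1095] 0.048
6 [0.5199 0.2857]
 lift 0.0484 20.1167
 in True [ 0.5541 -0.0694  0.1095] 0.0483
5 [0.6747 0.1587]
 lift 0.0482 27.1167
 in True [ 0.5541 -0.0694  0.1095] 0.0483
30.175
```

View pics/d.png

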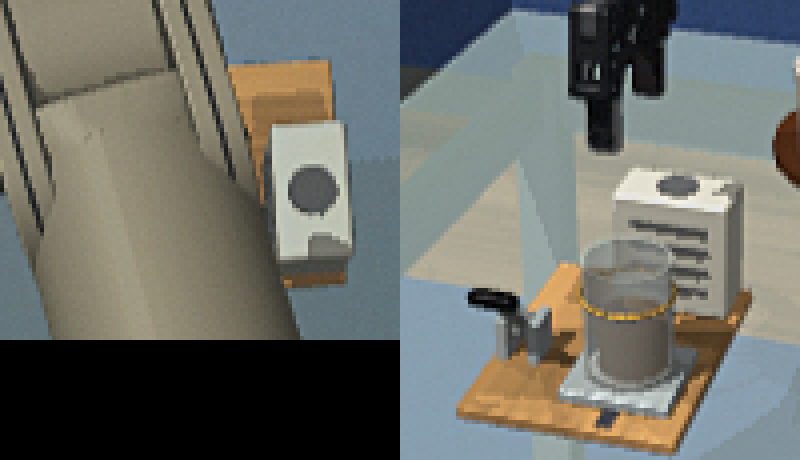

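Run:
```python
from station import env,sense,viewer
from h import *
print(one(env,sense,viewer))
S=viewer.get_image("side"); np.savez("side_e.npz",**S)
hsv=cv2.cvtColor(S["color"],cv2.COLOR_RGB2HSV)
m=cv2.inRange(hsv,(15,140,120),(32,255,255)); m[:,:247]=0; m[:,277:]=0;m[:212]=0;m[235:]=0
K,R,t=S["K"],S["R"],S["t"]; c=-R.T@t
def cyl(uv,rad,far=False):
    d=R.T@np.linalg.inv(K)@[uv[0],uv[1],1]; p=c[:2]-C0; q=d[:2]
    a,b,e=q@q,2*p@q,p@p-rad**2; k=b*b-4*a*e
    return np.nan if k<0 else (c+d*((-b+(k**.5 if far else -k**.5))/2/a))[2]-.026
P=[(u,v,round(cyl((u,v),.0335),4)) for v,u in np.argwhere(m) if v>=222]
print("ring",np.nanmedian([p[2] for p in P]),len(P))
gray=cv2.cvtColor(S["color"],cv2.COLOR_RGB2GRAY)
print(S["color"][205:250,262])
for v in range(205,250): print(v,round(cyl((262,v),.0335)*1e3,1),round(cyl((262,v),.025)*1e3,1),round(cyl((262,v),.025,True)*1e3,1),round(cyl((262,v),.032,True)*1e3,1))
a=cv2.resize(S["color"][200:255,240:285],None,fx=10,fy=10,interpolation=0); cv2.imwrite("pics/e.png",a[:,:,::-1]); print(sense()["t"])
```

```text
4 [0.3976 0.2446]
 lift 0.048 34.1917
 in True [ 0.5541 -0.0694  0.1095] 0.0484
True
ring 0.0596 41
[[107 106 102]
 [122 119 112]
 [165 161 146]
 [169 165 153]
 [166 168 159]
 [112 114 112]
 [122 124 119]
 [135 138 131]
 [133 134 127]
 [133 134 127]
 [121 124 118]
 [113 113 104]
 [122 119 108]
 [137 138 133]
 [139 141 135]
 [142 144 140]
 [120 113 102]
 [122 108  94]
 [124 111  96]
 [122 111  96]
 [127 114  98]
 [122 109  97]
 [ 98  95  94]
 [154 129  83]
 [216 168  53]
 [ 82  80  79]
 [103  99  92]
 [107 101  93]
 [106 100  91]
 [106 100  91]
 [104  99  90]
 [106  99  90]
 [106  99  91]
 [104  99  90]
 [107 101  92]
 [107 101  92]
 [104 101  91]
 [102  98  88]
 [103  98  90]
 [ 99  94  84]
 [120 120 112]
 [141 146 142]
 [121 124 122]
 [179 186 183]
 [197 207 203]]
205 133.2 128.7 102.0 98.2
206 130.3 125.7 98.8 95.0
207 127.3 122.7 95.7 91.9
208 124.3 119.7 92.5 88.7
209 121.4 116.7 89.3 85.5
210 118.4 113.7 86.2 82.3
211 115.4 110.7 83.0 79.1
212 112.4 107.6 79.8 75.9
213 109.4 104.6 76.6 72.7
214 106.3 101.5 73.4 69.4
215 103.3 98.5 70.2 66.2
216 100.3 95.4 66.9 63.0
217 97.2 92.4 63.7 59.7
218 94.2 89.3 60.5 56.4
219 91.1 86.2 57.2 53.2
220 88.0 83.1 54.0 49.9
221 85.0 80.0 50.7 46.6
222 81.9 76.9 47.4 43.3
223 78.8 73.7 44.1 40.0
224 75.7 70.6 40.8 36.7
225 72.6 67.5 37.5 33.3
226 69.4 64.3 34.2 30.0
227 66.3 61.1 30.9 26.7
228 63.2 58.0 27.6 23.3
229 60.0 54.8 24.2 19.9
230 56.9 51.6 20.9 16.6
231 53.7 48.4 17.5 13.2
232 50.5 45.2 14.2 9.8
233 47.3 42.0 10.8 6.4
234 44.2 38.8 7.4 3.0
235 41.0 35.6 4.0 -0.4
236 37.7 32.3 0.6 -3.9
237 34.5 29.1 -2.8 -7.3
238 31.3 25.8 -6.2 -10.7
239 28.1 22.5 -9.7 -14.2
240 24.8 19.3 -13.1 -17.7
241 21.6 16.0 -16.5 -21.1
242 18.3 12.7 -20.0 -24.6
243 15.0 9.4 -23.5 -28.1
244 11.8 6.1 -26.9 -31.6
245 8.5 2.8 -30.4 -35.1
246 5.2 -0.6 -33.9 -38.7
247 1.9 -3.9 -37.4 -42.2
248 -1.5 -7.3 -41.0 -45.7
249 -4.8 -10.6 -44.5 -49.3
37.5
```

View pics/e.png

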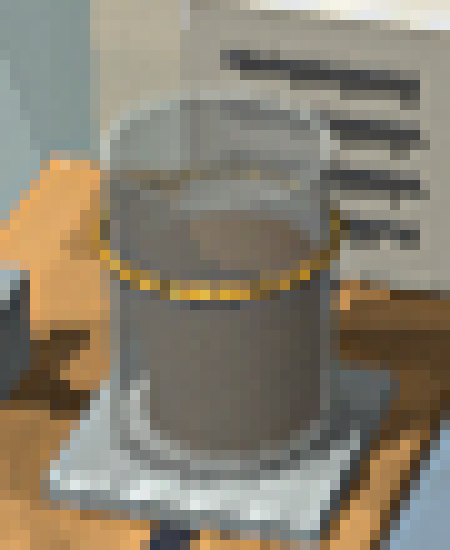

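Run:
```python
from station import env,sense,viewer
from h import *
print(one(env,sense,viewer))
S=viewer.get_image("side"); S["color"]=np.mean([viewer.get_image("side")["color"] for _ in range(10)],0).round().astype(np.uint8)
np.savez("side_f.npz",**S)
a=cv2.resize(S["color"][200:255,240:285],None,fx=10,fy=10,interpolation=0); b=cv2.imread("pics/e.png")[:,:300]
cv2.imwrite("pics/f.png",a[:,:,::-1]); print(sense()["t"])
```

```text
3 [0.5942 0.283 ]
 lift 0.0479 41.5167
 in True [ 0.5541 -0.0694  0.1095] 0.0481
True
45.35
```

View pics/f.png

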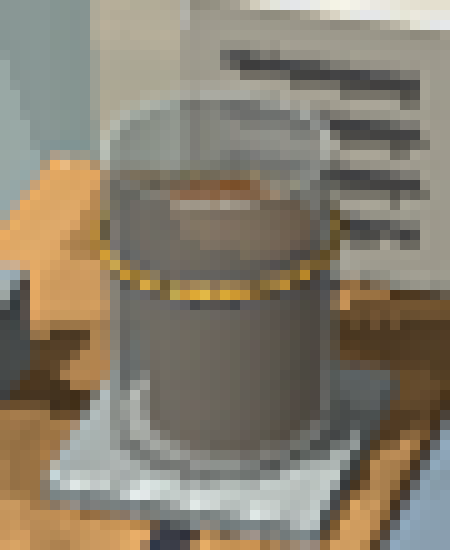

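Run:
```python
from h import *
S=dict(np.load("side_f.npz")); I=S["color"].astype(float)
K,R,t=S["K"],S["R"],S["t"]; c=-R.T@t
def cyl(uv,rad,far=False):
    d=R.T@np.linalg.inv(K)@[uv[0],uv[1],1]; p=c[:2]-C0; q=d[:2]
    a,b,e=q@q,2*p@q,p@p-rad**2; k=b*b-4*a*e
    return np.nan if k<0 else (c+d*((-b+(k**.5 if far else -k**.5))/2/a))[2]-.026
g=I[:,:,0]-I[:,:,2]; gray=I.mean(2)
zn=[];zr=[];zf=[]
for u in range(254,271):
    w=np.clip(g[224:233,u]-25,0,None); v=(w*np.arange(224,233)).sum()/w.sum(); zn.append(cyl((u,v),.0335)*1e3)
    print(u,"ring",round(v,2),round(zn[-1],1), "g",gray[204:224,u].round().astype(int), "far g",g[214:222,u].astype(int))
print(np.median(zn))
```

```text
254 ring 227.7 58.9 g [167 164 162 161 161 166 175 156 137 139 140 141 135 107 102 119 107 107
 107 106] far g [ 2 -1  6 30 21  6  9 12]
255 ring 227.83 59.9 g [168 164 162 162 161 168 170 137 140 141 142 143 139 106  90 122 106 105
 105 106] far g [ 2  1  6 27 17 13 10 12]
256 ring 228.52 58.8 g [169 165 163 162 162 166 164 142 143 145 145 147 144 116 100 121 105 105
 104 105] far g [ 2  1  6 24 24 21 12 12]
257 ring 228.64 59.3 g [169 166 163 162 165 168 153 146 147 147 148 150 144 111  95 113 138 115
 103 105] far g [ 3  1  2 14 36 54 28 26]
258 ring 228.76 59.6 g [152 151 152 151 161 164 120 130 134 134 135 136 129 102  98 104 150 117
 118 114] far g [ 4  3  7 27 35 63 23 26]
259 ring 228.75 60.1 g [150 151 151 150 157 158 112 122 122 123 123 124 122 107  88 104 148 112
 116 113] far g [ 6  4 11 38 59 61 22 27]
260 ring 228.66 60.8 g [152 153 152 151 160 168 122 126 128 127 127 129 122 101  94 107 150 111
 116 116] far g [ 9  7  7 27 60 60 22 27]
261 ring 228.8 60.6 g [153 151 152 152 160 167 125 130 131 131 132 130 118 103  94 100 140 110
 115 115] far g [ 7  5  8 25 60 70 33 23
[... 560 characters left out ...]
g 228.05 62.0 g [152 122  66 108 161 156 142 111 123 142 139 129 113 113 121 115  94 102
 103 104] far g [ 5  2  2 17 35 52 26 28]
267 ring 227.6 62.8 g [148 112  65 105 159 152 146 110 124 143 139 128 113 115 132 133  94  99
  98 101] far g [ 6  2  2 13 20 41 25 29]
268 ring 227.58 62.1 g [158 143  69 100 157 165 166 111 122 142 143 137 113 115 126 125  90  96
  96  97] far g [ 8  6  2  8 19 21 27 29]
269 ring 227.17 62.4 g [156 143  77  67 108 158 152 129 111 126 142 135 114 125 137 100  88  92
  93  94] far g [ 6  5 -2  8 19  5 27 31]
270 ring 226.71 62.7 g [155 144  81  66 111 159 162 162 108 125 141 136 123 132 133 114 102  88
  89  88] far g [ 6  5  0  1  3  5 16 31]
60.796836603991736
```

```bash
cat > fit.py <<'E'
from h import *
from scipy.optimize import least_squares
def run(S,rimcols,dbg=False):
    I=S["color"].astype(float); g=I[:,:,0]-I[:,:,2]; gray=I.mean(2)
    def cen(w,v0): return (w*np.arange(v0,v0+len(w))).sum()/w.sum()
    ring=[];rim=[]
    for u in range(252,272):
        col=g[222:233,u]; k=col.argmax(); lo=max(k-2,0); w=np.clip(col[lo:k+3]-22,0,None); ring.append((u,cen(w,222+lo)))
    for u in rimcols:
        col=gray[217:223,u]; k=col.argmax(); w=np.clip(col[max(k-1,0):k+2]-np.median(gray[221:224,u])-4,0,None); rim.append((u,cen(w,217+max(k-1,0))))
    K,R,t=S["K"],S["R"],S["t"]; c=-R.T@t
    def z(uv,rad,C):
        d=R.T@np.linalg.inv(K)@[uv[0],uv[1],1]; p=c[:2]-C; q=d[:2]; a,b,e=q@q,2*p@q,p@p-rad**2
        return (c+d*((-b-max(b*b-4*a*e,0)**.5)/2/a))[2]-.026
    f=lambda x:np.r_[[z(p,.0335,x[:2])-x[2] for p in ring],[z(p,.0305,x[:2])-.086 for p in rim]]*1e3
    r=least_squares(f,[*C0,.06],loss="soft_l1",x_scale=.001)
    print("C",r.x[:2].round(4),"mark",(r.x[2]*1e3).round(2)); print(r.fun.round(1)); print([round(v,2) for _,v in rim])
if __name__=="__main__":
    run(dict(np.load("side_f.npz")),range(257,266))
    run(dict(np.load("side_e.npz")),range(257,266))
    run(dict(np.load("side0.npz")),range(257,266))
E
python3 fit.py
```

```text
C [ 0.5583 -0.0681] mark 60.56
[ 0.5  0.2  0.2  0.9 -0.6 -0.4 -0.3  0.   0.2  0.1  0.1 -0.2 -0.5 -0.8
 -0.1  0.4 -0.4  0.1 -0.1  0.6 -0.9 -0.2  0.1  0.2  0.2  0.1 -0.2 -0.6
  8. ]
[np.float64(220.07), np.float64(220.0), np.float64(220.0), np.float64(220.0), np.float64(220.0), np.float64(220.0), np.float64(220.0), np.float64(220.0), np.float64(217.0)]
C [ 0.5599 -0.0707] mark 58.84
[ 0.8  0.4  0.4  1.  -0.5 -0.3 -0.3  0.   0.2  0.  -0.  -0.3 -0.7 -0.9
  0.3  0.4 -0.7  0.1 -0.4  0.5 -1.7 -1.2 -0.8 -0.2 -0.2 -0.2  2.7  2.9
  2.7]
[np.float64(219.82), np.float64(219.79), np.float64(219.73), np.float64(219.58), np.float64(219.57), np.float64(219.54), np.float64(218.48), np.float64(218.27), np.float64(218.14)]
C [ 0.5592 -0.0705] mark 58.89
[ 0.6  0.3  0.3  0.9 -0.4 -0.3 -0.3  0.1  0.3  0.   0.1 -0.2 -0.5 -0.6
  0.   0.2 -0.5  0.1 -0.3  0.3 -2.1 -1.3 -0.5 -0.2 -0.5 -0.1  3.   2.8
  2.6]
[np.float64(220.0), np.float64(219.86), np.float64(219.69), np.float64(219.66), np.float64(219.74), np.float64(219.58), np.float64(218.48), np.float64(218.43), np.float64(218.32)]
```

Run:
```python
from station import env,sense,viewer
from h import *
C=np.array([.5565,-.068]); D=down(YAW)
st=C+Rs@[0,.075]
env.grab(30); env.move_pose([*st,.16],D); env.movel([*st,.065],velocity=.12,force_limit=10); print(sense()["position"].round(4))
e=C+Rs@[0,.075-.115]
r=env.movel([*e,.065],velocity=.04,force_limit=14); s=sense(); print(r,(Rs.T@(s["position"][:2]-C)).round(4),s["ft_force"].round(1),s["t"])
b=s["position"][:2]+Rs@[0,.03]
env.movel([*b,.065],velocity=.1); env.movel([*b,.22],velocity=.2)
env.move_pose([.45,.15,.25],D)
shots(viewer,"g",k=4); print(sense()["t"])
```

```text
[0.5542 0.0071 0.0657]
True [-0.0003 -0.0093] [0.  1.9 1.1] 50.4167
52.7833
```

View pics/g.png

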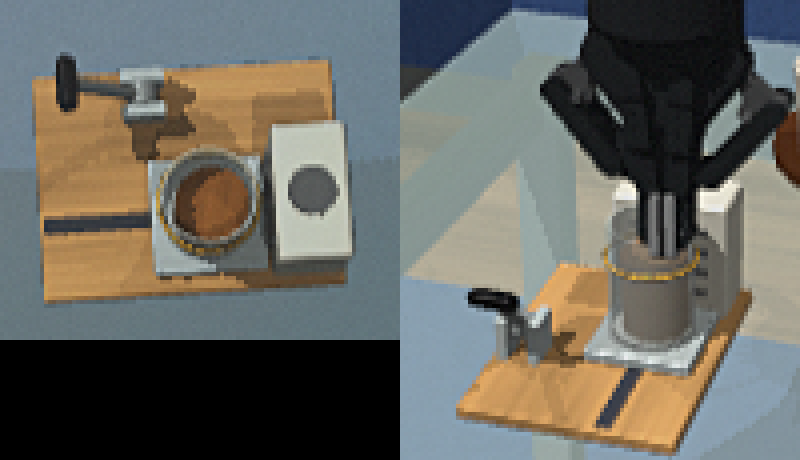

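Run:
```python
from station import env,sense,viewer
from h import *
C=np.array([.5565,-.068]); D=down(YAW)
st=C+Rs@[0,.03]
env.move_pose([*st,.16],D); env.movel([*st,.065],velocity=.12,force_limit=10)
e=C+Rs@[0,-.04]
r=env.movel([*e,.065],velocity=.03,force_limit=24); s=sense(); print(r,(Rs.T@(s["position"][:2]-C)).round(4),s["ft_force"].round(1),s["t"])
b=s["position"][:2]+Rs@[0,.03]
env.movel([*b,.065],velocity=.1); env.movel([*b,.22],velocity=.2)
env.move_pose([.45,.15,.25],D)
T=viewer.get_image("top");S=viewer.get_image("side"); 
def bar(im,box):
    a,b,c,d=box; m=np.zeros(im["color"].shape[:2],np.uint8); m[a:b,c:d]=(im["color"][a:b,c:d].max(2)<48)*255
    n,l,stt,ce=cv2.connectedComponentsWithStats(m); i=1+stt[1:,4].argmax(); return ce[i],stt[i]
for im,box in((T,(145,180,250,272)),(S,(218,232,215,236))):
    c,stt=bar(im,box); print(c.round(1),stt,ray(im,c,.086).round(4))
print(sense()["t"])
```

```text
True [-0.0001 -0.0091] [-0.3  2.9  1.2] 56.0917
[261.2 160.4] [259 154   6  14  57] [ 0.6388 -0.029   0.086 ]
[228.2 224.8] [222 222  12   7  46] [ 0.6398 -0.029   0.086 ]
58.475
```

Run:
```python
from station import env,sense,viewer
from h import *
D=down(A); tip=np.array([.638,-.029])+Rs@[.0155,0]
env.release(); env.move_pose([*tip,.18],D)
r=env.movel([*tip,.070],velocity=.1,force_limit=6); s=sense(); print(r,s["position"].round(4),s["ft_force"].round(1))
if not r:
    env.grab(25); s=sense(); print("open",s["opening"],s["ft_force"].round(1),s["position"].round(4))
    shots(viewer,"h",views=("side",),k=5)
```

```text
False [ 0.6539 -0.0283  0.0708] [0.7 0.2 0.8]
open 0.012481350193689528 [ 6.1 -0.5  0.6] [ 0.6551 -0.0285  0.0709]
```

View pics/h.png

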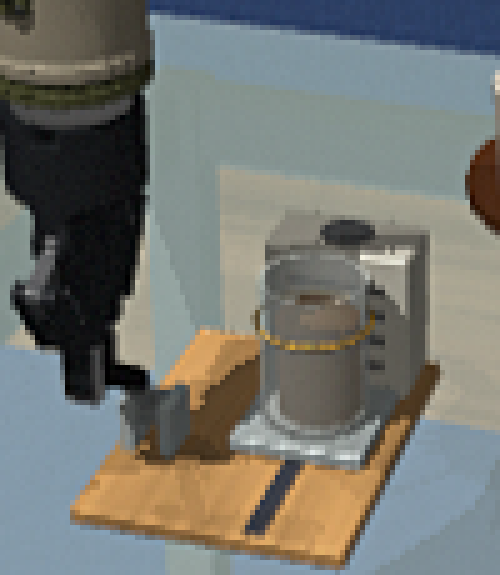

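Run:
```python
from station import env,sense,viewer
from h import *
s=sense(); p0=s["position"].copy(); a0=np.pi/4
for a in np.radians([38,30,20,10,0,-10,-20,-30,-38,-43]):
    dy=.07*(np.sin(a)-np.sin(a0)); dz=.07*(np.cos(a)-np.cos(a0))
    xy=p0[:2]+Rs@[0,dy]
    r=env.movel([*xy,p0[2]+dz],velocity=.06,force_limit=20); s=sense()
    print(round(np.degrees(a)),r,s["ft_force"].round(1),round(s["opening"],4))
    if r: break
else:
    env.release(); env.movel([*xy,.20],velocity=.15); env.move_pose([.45,.15,.28],down(A)); 
    shots(viewer,"i",k=4); print(sense()["t"])
```

```text
38 False [ 0.   1.8 -1.4] 0.0121
30 False [-2.4  4.2  3. ] 0.0126
20 False [-3.4  4.8  8.3] 0.0122
10 False [-2.3  2.9  8.2] 0.0122
0 False [-0.1  1.7  5.5] 0.0125
-10 False [1.7 2.2 2.4] 0.012
-20 False [ 3.5  1.8 -1.3] 0.0126
-30 False [ 3.1 -0.5 -0.6] 0.0125
-38 False [ 3.9 -1.3  2.3] 0.0123
-43 False [4.4 0.  1.4] 0.0123
69.1
```

View pics/i.png

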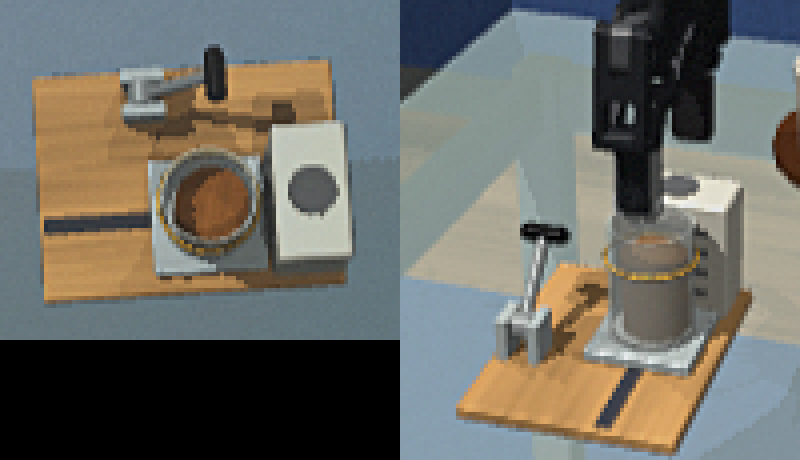

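Run:
```python
from station import env,sense,viewer
from h import *
T=viewer.get_image("top")
a,b,c,d=145,180,285,305; m=np.zeros(T["color"].shape[:2],np.uint8); m[a:b,c:d]=(T["color"][a:b,c:d].max(2)<48)*255
n,l,st,ce=cv2.connectedComponentsWithStats(m); i=1+st[1:,4].argmax(); tip=ray(T,ce[i],.086); print(ce[i],st[i],tip.round(4),"expect y",-.029-.099)
print([x[2].round(3) for x in discs(T)])
D=down(A); p=tip[:2]+[-.001,0]
env.grab(25); env.move_pose([*p,.16],D); r=env.movel([*p,.080],velocity=.04,force_limit=5); s=sense(); print(r,s["position"].round(4),s["ft_force"].round(1))
env.movel([*p,.22],velocity=.15); env.move_pose([.42,.05,.30],D)
T=viewer.get_image("top"); m[:]=0; m[a:b,c:d]=(T["color"][a:b,c:d].max(2)<48)*255
n,l,st,ce=cv2.connectedComponentsWithStats(m); i=1+st[1:,4].argmax(); print(ce[i],ray(T,ce[i],.086).round(4))
cv2.imwrite("pics/j.png",T["color"][:,:,::-1])
```

```text
[298.13461538 157.86538462] [296 152   5  13  52] [ 0.6431 -0.1275  0.086 ] expect y -0.128
[array([ 0.567, -0.125])]
True [ 0.6421 -0.1275  0.0916] [-1.5 -0.1  7.5]
[298.11320755 157.79245283] [ 0.6433 -0.1274  0.086 ]
```

View pics/j.png

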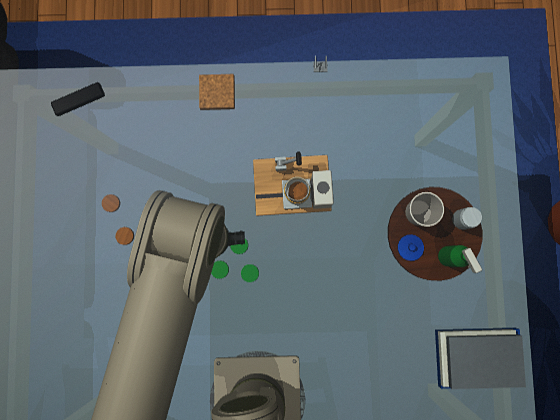

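```bash
python3 -c "
from station import hand_in
print(hand_in())"
```

```text
the job is handed in; nothing more can be done
None
```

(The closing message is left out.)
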